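# Roll the post offcut onto the strap-down strip

### The arm

A 6-joint arm with a two-finger parallel gripper is mounted at the origin on the work surface. World frame = base frame: x ahead of the robot, y to its left, z up, the work surface at z = 0. Lengths are in m, angles in rad, forces in N, time in s.
With the tool pointing down it reaches from about 0.35 to 0.975 m from the base axis. Payload 4.9 kg.
Tool frame: the origin (TCP) lies where the fingers leave the gripper's body, on its centre line; the fingertips stand 73 mm ahead of it and the grasp point (between the pads) lies 54 mm ahead of it; z points along the fingers, y is the direction in which the jaws open and shut (so a half turn about z gives the same grasp; the last joint's range is limited). The gripper opens to 85 mm and grips with 20 to 120 N. Pads are 22 mm wide; open, the fingers measure 114 mm over their backs; the gripper's body (76 mm by 85 mm) begins 54 mm behind the grasp point. The pads swing forward as they close: fully open they stand 13 mm farther back than shut.
Start: joints at [-1.388, 0.053, 1.613, -0, 1.476, -0.119], TCP at [0.186, -0.597, 0.304] pointing down, gripper open.
Joint ranges: [-3.01, 3.01], [-1.01, 2.22], [0.06, 2.58], [-1.02, 4.17], [0.09, 2.62], [-3.14, 3.14]. Speed limits (rad/s): [2.57, 2.57, 3.14, 3.14, 3.14, 3.14].

### API

Orientations are given as a rotation vector (axis times angle).
In Python, from station import monitor, vision, workorder gives the robot as it stands.
- The arm moves only by the tool arm_command, never from a script. Its argument "rows" is text: rows parted by semicolons, each of 6 numbers parted by spaces: the shift along the world's x, y, z in mm, then the turn, a rotation vector about the world's x, y, z in degrees. In form: tx ty tz wx wy wz; .... A call has 1 to 12 rows; each row is the pose to reach, as a shift and turn from the pose measured when the call began; what a row does not reach only later rows make up. A row lasts 1/8 s, in which the tool goes at most 62.5 mm and 10.7 degrees, less where a joint would pass 70% of its speed; a pose out of reach is approached as far as the arm can. A call with a gripper value outside its range is refused whole. "jaw" is the opening, from 0 (shut) to 1 (fully open), set as the call begins (left out, the last holds). The fingers move at their own pace and stop on an object; "squeeze" is the grip in N (left out, the last holds). Time passes only in rows, so rows that repeat a pose let the fingers close. It gives the time, the measured TCP pose, the force and the opening at its end, in the units of the state.
- monitor.get_obs(): the state, without advancing time (a new reading comes with each control period).
- vision.get_image(name): name is "scene" or "side" or "wrist"; returns a dict with "frame" (420x560x3 uint8, red, green, blue), "vfov" (degrees; the focal length in pixels is half the picture's height over the tangent of half this angle, whatever the lens; pixels are square), "cx", "cy" (the principal point, pixels), "distortion" ([k1, k2, p1, p2, k3] as OpenCV has them; the pictures are not rectified), "R" (3x3) and "t" (3): a world point X has camera coordinates R X + t; the wrist camera has in their place "T_tool_cam" (4x4, takes a point from camera to tool coordinates, whose origin is the TCP and whose axes are the flange's). Camera axes: x right, y down, z forward; pixel columns grow to the right and rows downward; lengths in m; the calibration is good to about 2 mm. A picture is of the moment at which its call begins: read the wrist's pose just before it. There is no depth.
- workorder.finish_job(): hands the job in, once; it reports no verdict.
The state is a dict: "t": time; "q": joint angles; "dq": joint speeds; "effort": joint torques, N m; "tool_pos": TCP position; "tool_rot": TCP orientation; "contact_force": force on the tool from outside, world axes, zero at the start; "wrist_torque": the same for the moment, N m; "opening": finger opening in m.
Only numpy, scipy, OpenCV 4.12 (cv2) and the standard library are available. Lean on these libraries where they do the work, as an engineer would, in place of code of your own. Each camera call takes 0.05 s, during which the arm holds its last target. There are 200 camera calls.

### The job

Roll the round timber post offcut across the counter by pushing along its top with the fingertips, in as many strokes as needed, until it lies lengthwise along the middle of the flat steel strip let into the counter, ready to be strapped down for sawing. Let it turn over as it goes, do not slide it, lift it or shove it from low down its side, and leave it lying still there. Leave the jar of screws and the tools undisturbed.

Things in the scene. Friction and masses are not known exactly. Their poses are not given: they have to be found in the camera images.
- post: round timber post offcut lying on its side: solid cylinder 90 mm in diameter, 160 mm long, 0.4 to 0.65 kg. Origin at its centre (on its axis, 45 mm up). Its x axis runs along the cylinder, level; y and z turn as it rolls (z up at the start). Nearly parallel to the strip, 115 to 155 mm left or right of it. Rolls without slipping and coasts little; fingertips pressed on its top with 3 to 20 N grip it.
- strip: flat galvanised steel strip let flush into the plywood counter, 300 mm long (its x axis) and 50 mm wide (y axis), a dark screw head near each end; the post rolls over it as over the counter. Origin at its centre at counter level, z up. Up to 0.3 rad off the robot's forward direction.
- jar_mid (a point): clear screw jar with blue twist cap, standing upright on the other side of the strip from the post, 68 mm across and 92 mm high; this point is at its centre, 46 mm up. Not to be disturbed.
- spanner_grip (a point): steel spanner lying flat on the counter beyond the work, about 180 mm long; the point is on its handle. Not to be disturbed.
- screwdriver_grip (a point): yellow-handled screwdriver lying on the counter to the robot's left, about 200 mm long; the point is on its handle. Not to be disturbed.
- padlock: galvanised padlock lying flat on the counter beyond the work, 45 x 50 mm body, 20 mm thick, shackle pointing away; the origin is under the middle of its body. Not to be disturbed.
Mind the look-alikes: they are no part of the job. What is shaped like the post but turquoise is not meant.

How it is judged:
At the end, for the whole second after the job is handed in: The post lies still on the counter, its axis within 15 mm of the strip's centre line and 0.17 rad of parallel to it, its middle within 50 mm of the strip's middle lengthwise, and it rolled there: the side uppermost at the start has turned more than 1.9 rad from up (y of post in the frame of strip between -0.015 and 0.015 m and x of post in the frame of strip between -0.05 and 0.05 m and angle between the x axis of post and the x axis of strip, either way round below 0.17 rad and angle between post's own z axis and vertical above 1.9 rad and height (world z) of post below 0.05 m and linear speed of post below 0.01 m/s and angular speed of post below 0.2 rad/s); the robot touches nothing.
It fails at once if the post is lifted off the counter (height (world z) of post above 0.058 m).
It fails at once if the fingers push the post from low down its side instead of on its top (contact force between the fingers and post above 0.5 N and height (world z) of the grasp point below 0.068 m).
It fails at once if the jar is moved more than 15 mm or tipped (distance of jar_mid from where it was at the start of the episode above 0.015 m or angle between jar_mid's own z axis and vertical above 0.3 rad).
It fails at once if the spanner, screwdriver or padlock is moved more than 15 mm (distance of any of spanner_grip, screwdriver_grip, padlock from where it was at the start of the episode above 0.015 m).
It also fails if it takes over 51 s, if anything falls off the work surface, if the arm or the gripper's body presses on something with over 40 N, if the wrist force passes 120 N, or if a joint passes its speed limit or range.

## Working session

There is one attempt and no reset: what is moved stays moved. The work goes in short steps, Python scripts to look and compute and a tool call to move; the robot and the scene stay as the last step left them, time stands still between calls to the robot, and variables do not carry over. Pictures are saved under pics/ and viewed, about 8 in all and at most 12, crops included, and the job is handed in when it is done.

Besides the shell and the picture viewer there is one more tool, called as a command line: name --argument value ..., lists and objects as JSON in quotes. arm_command: Moves the arm, as the interface text tells. Its arguments: {"type":"object","properties":{"rows":{"type":"string"},"jaw":{"type":"number"},"squeeze":{"type":"number"}},"required":["rows"]}

```bash
mkdir -p pics; cat > h.py <<'E'
import numpy as np, cv2
from station import monitor, vision, workorder
def cam(n):
    o=monitor.get_obs(); d=vision.get_image(n); im=d["frame"]
    f=im.shape[0]/2/np.tan(np.radians(d["vfov"])/2)
    d["K"]=np.array([[f,0,d["cx"]],[0,f,d["cy"]],[0,0,1]]); d["D"]=np.array(d["distortion"],float)
    if "R" in d: d["R"]=np.array(d["R"]);d["t"]=np.array(d["t"])
    else:
        T=np.eye(4);T[:3,:3]=cv2.Rodrigues(np.array(o["tool_rot"],float))[0];T[:3,3]=o["tool_pos"]
        W=np.linalg.inv(T@np.array(d["T_tool_cam"]));d["R"]=W[:3,:3];d["t"]=W[:3,3]
    return d
def ray(d,uv):
    n=cv2.undistortPoints(np.array(uv,float).reshape(-1,1,2),d["K"],d["D"])[:,0]
    v=np.c_[n,np.ones(len(n))]@d["R"]; return -d["R"].T@d["t"],v
def plane(d,uv,z):
    c,v=ray(d,uv); return c+v*((z-c[2])/v[:,2])[:,None]
def proj(d,X): return cv2.projectPoints(np.array(X,float).reshape(-1,3),cv2.Rodrigues(d["R"])[0],d["t"],d["K"],d["D"])[0][:,0]
def save(d,n): cv2.imwrite("pics/"+n,cv2.cvtColor(d["frame"],cv2.COLOR_RGB2BGR))
E
python3 - <<'E'
from h import *
for n in("scene","side"):
    d=cam(n);save(d,n+"0.png");print(n,-d["R"].T@d["t"])
print(monitor.get_obs())
E
```

```text
scene [1.28650297 0.30937551 0.83360783]
side [-0.28572605  0.80718792  0.80304824]
{'t': 0.1, 'q': array([-1.38802524e+00,  5.32776527e-02,  1.61411674e+00,  1.60235274e-05,
        1.47599482e+00, -1.18986070e-01]), 'dq': array([ 1.21656320e-03, -2.27260545e-03, -1.58962164e-03, -1.38706548e-03,
        2.48387586e-04, -2.95544629e-06]), 'effort': array([-2.11129213e-04, -3.94904351e+01, -3.71364176e+01, -1.21297189e-04,
        3.91158756e-03,  1.22199961e-05]), 'tool_pos': array([ 0.18568497, -0.59634537,  0.30281788]), 'tool_rot': array([-3.10412690e+00, -4.71930343e-01,  6.49074136e-05]), 'contact_force': array([-0.33114479,  0.67144443, -0.01504165]), 'wrist_torque': array([-0.00382073,  0.01461357, -0.01516988]), 'opening': 0.08571971207609183}
```

View pics/scene0.png

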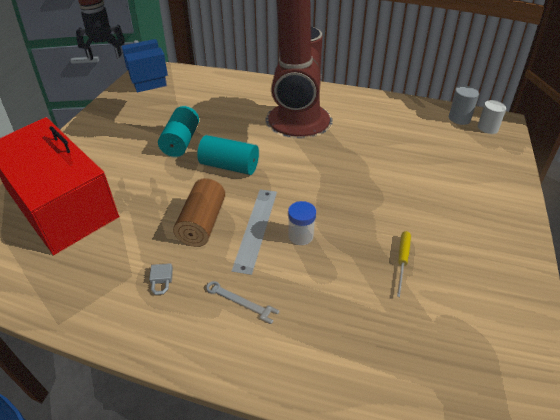

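View pics/side0.png

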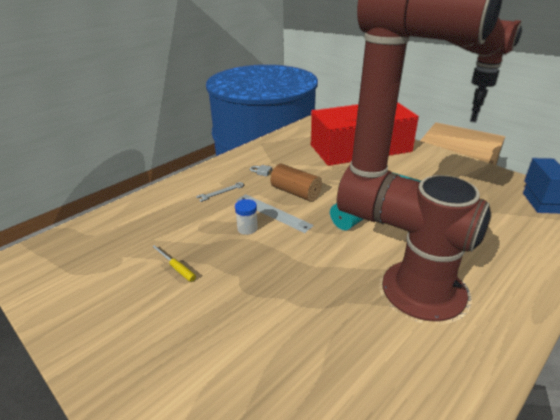

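The scene view shows the brown post at about (200,212), the strip from (268,193) to (243,268), the jar at (302,223), the spanner at (240,300) and the padlock at (161,277). The turquoise cylinders at (180,130) and (228,155) are look-alikes.

```bash
python3 - <<'E'
from h import *
d=cam("scene");im=d["frame"];hsv=cv2.cvtColor(im,cv2.COLOR_RGB2HSV)
for p in[(200,200),(190,235),(256,230),(230,240),(215,205),(160,215)]:print(p,hsv[p[1],p[0]])
def big(m,box):
    k=np.zeros_like(m);x0,y0,x1,y1=box;k[y0:y1,x0:x1]=m[y0:y1,x0:x1]
    k=cv2.morphologyEx(k,cv2.MORPH_OPEN,np.ones((3,3)));k=cv2.morphologyEx(k,cv2.MORPH_CLOSE,np.ones((5,5)))
    c=max(cv2.findContours(k,0,2)[0],key=cv2.contourArea);return c
m=cv2.inRange(hsv,(0,0,90),(179,60,255));c=big(m,(225,180,285,285))
b=cv2.boxPoints(cv2.minAreaRect(c));print("strip area",cv2.contourArea(c))
S=plane(d,c.reshape(-1,2),0)[:,:2]
r=cv2.minAreaRect(S.astype(np.float32));print("strip",r)
m=cv2.inRange(hsv,(0,110,30),(25,255,175));c2=big(m,(160,170,235,250))
print("post area",cv2.contourArea(c2),cv2.boundingRect(c2))
o=im.copy();cv2.drawContours(o,[c,c2],-1,(255,0,255),1)
o=cv2.resize(o[120:320,130:330],(600,600),interpolation=cv2.INTER_CUBIC);cv2.imwrite("pics/z1.png",o[:,:,::-1])
for n,uv,z in(("jar",(302,212),.092),("padlock",(161,270),.01),("span",[(211,288),(271,315)],.0),("screws",[(267.5,194.5),(243.5,267)],0)):print(n,plane(d,uv,z))
E
```

```text
(200, 200) [ 14 167 110]
(190, 235) [ 11 156  44]
(256, 230) [78 14 93]
(230, 240) [ 17  98 156]
(215, 205) [ 14 157 127]
(160, 215) [ 17 101 174]
strip area 1576.5
strip ((0.5377591252326965, 0.02400907129049301), (0.302223801612854, 0.05165800079703331), 5.222414970397949)
post area 2137.0 (173, 178, 52, 67)
jar [[0.53997279 0.14562727 0.092     ]]
padlock [[ 0.74378084 -0.14367474  0.01      ]]
span [[ 0.75037132 -0.01305315  0.        ]
 [ 0.77966314  0.14083174  0.        ]]
screws [[4.06461539e-01 1.48315090e-02 1.11022302e-16]
 [6.70270588e-01 3.79754504e-02 1.11022302e-16]]
```

View pics/z1.png

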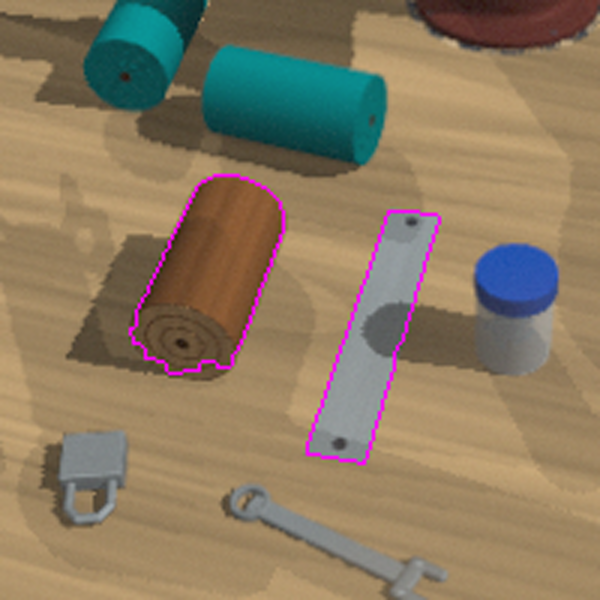

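The zoom shows clean outlines of strip and post; the post's end-face pith is at crop (182,343), which is full-frame (190.7,234.3).

```bash
cat >> h.py <<'E'
S0=np.array([.538,.0252]);SA=.090
def toS(p): c,s=np.cos(SA),np.sin(SA); return (np.atleast_2d(p)[:,:2]-S0)@np.array([[c,-s],[s,c]])
def axis(d,L,R,z=.045):
    n=[]
    for e in(L,R):
        c,v=ray(d,e); _,_,Vt=np.linalg.svd(v/np.linalg.norm(v,axis=1)[:,None]); n.append(Vt[2])
    n[1]*=np.sign(n[0]@n[1]); m=n[0]+n[1]   # bisector plane through camera
    m/=np.linalg.norm(m); dr=np.cross(m,[0,0,1]); dr/=np.linalg.norm(dr)
    A=np.array([m,[0,0,1],dr]); p=np.linalg.solve(A,[m@c,z,dr@np.r_[S0,0]]); return p,dr
E
python3 - <<'E'
from h import *
d=cam("scene");f=lambda a:[(130+x/3,120+y/3) for x,y in a]
L=f([(137,315),(160,268),(180,228),(192,202)]);R=f([(236,358),(252,313),(268,269),(281,235)])
p,dr=axis(d,L,R);dr*=np.sign(dr[0]);print(p,dr,"ang",np.arctan2(dr[1],dr[0]))
e=plane(d,f([(182,343)]),.045)[0];print("face",e);
c=e-.08*dr;print("centre",c,"strip frame",toS(c),"axis at S0:",toS(p))
E
```

```text
[ 0.55457651 -0.11462699  0.045     ] [ 0.99304614  0.11772578 -0.        ] ang 0.11799942000285353
face [ 0.6453883  -0.10536685  0.045     ]
centre [ 0.56594461 -0.11478491  0.045     ] strip frame [[ 0.01524987 -0.14192998]] axis at S0: [[ 0.00394198 -0.14075095]]
```

```bash
python3 - <<'E'
from h import *
d=cam("scene")
print(plane(d,[(60,244),(116,208)],0)); print("top",proj(d,[(.6,-.35,.1),(.6,-.35,.2)]))
for z in(.1,.15,.2):print(z,plane(d,[(50,205),(108,172),(52,125),(0,150)],z).round(3).tolist())
print("turq",plane(d,[(228,155),(180,130)],.045))
E
```

```text
[[ 0.74204447 -0.44690511  0.        ]
 [ 0.57855341 -0.37309542  0.        ]]
top [[109.66477069 187.25223395]
 [ 99.4044746  156.29920881]]
0.1 [[0.704, -0.466, 0.1], [0.546, -0.39, 0.1], [0.389, -0.707, 0.1], [0.546, -0.789, 0.1]]
0.15 [[0.743, -0.413, 0.15], [0.597, -0.342, 0.15], [0.45, -0.638, 0.15], [0.597, -0.714, 0.15]]
0.2 [[0.783, -0.36, 0.2], [0.647, -0.294, 0.2], [0.512, -0.568, 0.2], [0.647, -0.639, 0.2]]
turq [[ 0.32034111 -0.13420545  0.045     ]
 [ 0.23807052 -0.33219678  0.045     ]]
```

arm_command --rows "35 40 0 0 0 7; 70 80 0 0 0 14; 105 120 0 0 0 22; 140 165 0 0 0 29; 175 210 0 0 0 36; 215 255 0 0 0 43; 250 300 0 0 0 50; 285 340 0 0 0 58; 320 385 -20 0 0 65; 350 425 -45 0 0 72; 382 464 -70 0 0 78.7; 382 464 -70 0 0 78.7" --jaw 1

```text
t: 1.75
tool_pos: [0.5677, -0.1295, 0.2301]
tool_rot: [-2.093, -2.335, 0.004]
contact_force: [0.7, 0.2, -0.5]
opening: 0.0854
```

```bash
python3 - <<'E'
from h import *
d=cam("wrist");save(d,"w1.png");o=monitor.get_obs();print(o["t"],o["tool_pos"],o["contact_force"],o["q"])
print("pred axis ends px",proj(d,[(.645,-.105,.045),(.4865,-.124,.045)]).round())
a,b=S0,.13*np.array([np.cos(SA),np.sin(SA)]);print("screws",proj(d,[np.r_[a+b,0],np.r_[a-b,0]]).round())
E
```

```text
1.8 [ 0.56763906 -0.13111564  0.23168609] [-0.2569427  -0.46879516  0.24728054] [-3.54473569e-01  9.59603091e-03  1.77998927e+00 -6.84872031e-04
  1.35598254e+00 -4.61218870e-01]
pred axis ends px [[371. 189.]
 [181. 190.]]
screws [[408.  26.]
 [117.  21.]]
```

View pics/w1.png

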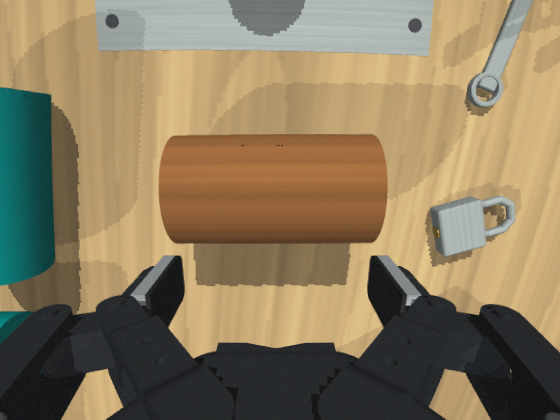

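The wrist view shows the post level at rows 135–243 (mid 189, as predicted), the strip screws at (112,21) and (415,26), and the fingers behind the post's axis. Next I descend to contact.

arm_command --rows "0 -1 -20 0 0 0; 0 -1 -40 0 0 0; 0 -1 -60 0 0 0; 0 -1 -66 0 0 0; 0 -1 -66 0 0 0"

```text
t: 2.42
tool_pos: [0.5673, -0.1322, 0.1649]
tool_rot: [-2.097, -2.333, 0.004]
contact_force: [-1.1, -0.0, -0.2]
opening: 0.0853
```

arm_command --rows "0 0 -4 0 0 0; 0 0 -8 0 0 0; 0 0 -11 0 0 0; 0 0 -13 0 0 0; 0 0 -13 0 0 0"

```text
t: 3.05
tool_pos: [0.5672, -0.1322, 0.1518]
tool_rot: [-2.097, -2.333, 0.004]
contact_force: [0.2, -0.6, -0.3]
opening: 0.085
```

arm_command --rows "0 0 -1 0 0 0; 0 0 -2 0 0 0; 0 0 -2 0 0 0"

```text
t: 3.42
tool_pos: [0.5672, -0.1322, 0.1497]
tool_rot: [-2.097, -2.333, 0.004]
contact_force: [-0.1, -0.4, -0.6]
opening: 0.0853
```

arm_command --rows "0 0 -1 0 0 0; 0 0 -1 0 0 0"

```text
t: 3.68
tool_pos: [0.5672, -0.1322, 0.1487]
tool_rot: [-2.097, -2.333, 0.004]
contact_force: [1.3, -0.6, -0.1]
opening: 0.0853
```

arm_command --rows "0 0 -1 0 0 0; 0 0 -1 0 0 0"

```text
t: 3.92
tool_pos: [0.5674, -0.1325, 0.1483]
tool_rot: [-2.097, -2.333, 0.004]
contact_force: [-1.5, -1.9, 5.0]
opening: 0.0854
```

arm_command --rows "0 0 -1 0 0 0; 0 0 -1 0 0 0"

```text
t: 4.18
tool_pos: [0.5675, -0.1328, 0.1482]
tool_rot: [-2.098, -2.334, 0.005]
contact_force: [-4.2, -1.0, 5.8]
opening: 0.0852
```

arm_command --rows "-1 8 0 0 0 0; -2 16 0.3 0 0 0; -3 24 0.6 0 0 0; -4 32 0.8 0 0 0; -4 36 0.8 0 0 0"

```text
t: 4.8
tool_pos: [0.5635, -0.0965, 0.1495]
tool_rot: [-2.097, -2.334, 0.006]
contact_force: [-5.2, -0.7, 6.7]
opening: 0.0851
```

```bash
python3 - <<'E'
from h import *
d=cam("wrist");save(d,"w2.png");o=monitor.get_obs();print(o["t"],o["tool_pos"],o["contact_force"])
print(proj(d,[(.566,-.1145,.045)]))
E
```

```text
4.85 [ 0.56342139 -0.0962094   0.14951553] [-4.00038524 -0.03667451  7.19303564]
[[276.37686006 268.33186201]]
```

View pics/w2.png

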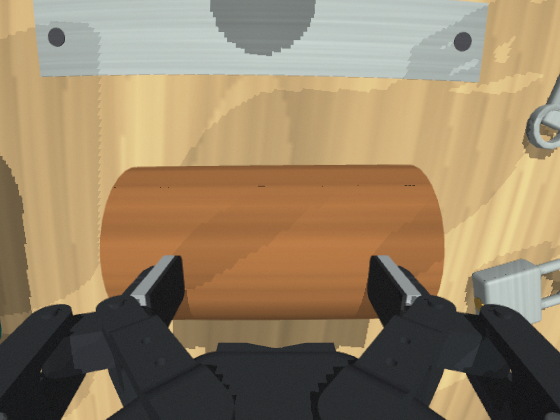

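The post turned over with the fingers: its top moved from row 243 to about 242 at mid with the strip closer, and nothing slipped. I continue the stroke, then lift.

arm_command --rows "-1 8 -0.8 0 0 0; -2 16 -1 0 0 0; -3 24 -1.3 0 0 0; -4 30 -1.7 0 0 0; -4 32 -2 0 0 0; -4 32 15 0 0 0; -4 0 20 0 0 0; 0 -25 20 0 0 0; 0 -25 20 0 0 0"

```text
t: 5.98
tool_pos: [0.5637, -0.1224, 0.1702]
tool_rot: [-2.1, -2.332, 0.005]
contact_force: [0.6, -0.1, -0.2]
opening: 0.0858
```

```bash
cat >> h.py <<'E'
def post(d):
    hsv=cv2.cvtColor(d["frame"],cv2.COLOR_RGB2HSV)
    m=cv2.inRange(hsv,(0,140,30),(16,255,190));m[:,:190]=0;m[:,360:]=0;m[345:]=0
    m=cv2.morphologyEx(cv2.morphologyEx(m,cv2.MORPH_OPEN,np.ones((5,5))),cv2.MORPH_CLOSE,np.ones((9,9)))
    L=[];R=[]
    for x in range(195,356,10):
        r=np.where(m[:,x])[0]
        if len(r): L.append((x,r[0]));R.append((x,r[-1]))
    p,dr=axis(d,L,R);dr*=np.sign(dr[0]);print("rows",L[0],R[0],L[-1],R[-1])
    print("axis at S0",p,"strip y",toS(p)[0,1],"rel ang",np.arctan2(dr[1],dr[0])-SA);return p,dr
E
python3 - <<'E'
from h import *
d=cam("wrist");save(d,"w3.png");o=monitor.get_obs();print(o["t"],o["tool_pos"],o["contact_force"]);post(d)
E
```

```text
6.025 [ 0.5634652  -0.12155255  0.16985883] [-0.29150195 -0.1634961  -0.31088601]
rows (195, np.int64(90)) (195, np.int64(235)) (355, np.int64(88)) (355, np.int64(232))
axis at S0 [ 0.55004557 -0.07964761  0.045     ] strip y -0.10550590155643558 rel ang 0.02438500330463543
```

View pics/w3.png

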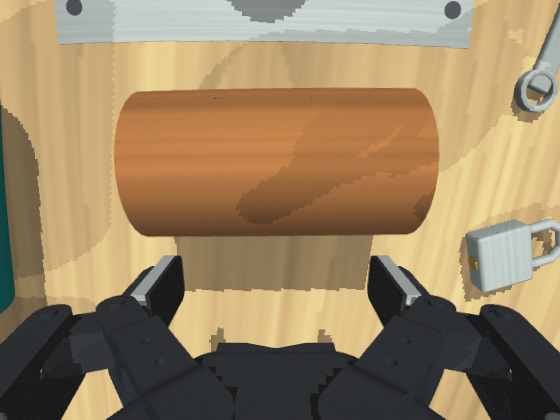

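The post advanced about 36 mm and lies level in view (rows 90–235). I repeat the stroke.

arm_command --rows "0 25 -15 0 0 0; 0 25 -21 0 0 0; 0 25 -22.2 0 0 0; -1 34 -21.9 0 0 0; -2 43 -21.5 0 0 0; -3 52 -21 0 0 0; -4 61 -20.9 0 0 0; -5 70 -21 0 0 0; -6 79 -21.3 0 0 0; -7 88 -21.8 0 0 0; -8 96 -22.3 0 0 0; -8 97 -4 0 0 0"

```text
t: 7.52
tool_pos: [0.5541, -0.0237, 0.1641]
tool_rot: [-2.095, -2.331, 0.008]
contact_force: [0.6, -0.3, 0.2]
opening: 0.0855
```

arm_command --rows "0 0 10 0 0 0; 0 -32 10 0 0 0; 0 -58 7 0 0 0; 0 -58 7 0 0 0"

```text
t: 8.02
tool_pos: [0.5543, -0.0831, 0.1717]
tool_rot: [-2.099, -2.329, 0.008]
contact_force: [-0.8, 1.1, -0.6]
opening: 0.0855
```

```bash
python3 - <<'E'
from h import *
d=cam("wrist");save(d,"w4.png");o=monitor.get_obs();print(o["t"],o["tool_pos"],o["contact_force"]);post(d)
E
```

```text
8.075 [ 0.55428764 -0.08224657  0.17159707] [ 0.82683421  0.07463591 -0.54426808]
rows (195, np.int64(83)) (195, np.int64(227)) (355, np.int64(81)) (355, np.int64(226))
axis at S0 [ 0.54515376 -0.03586185  0.045     ] strip y -0.06145768849498675 rel ang 0.026624267626852882
```

arm_command --rows "0 31 -17 0 0 0; 0 31 -23 0 0 0; 0 31 -23.8 0 0 0; -1 40 -23.3 0 0 0; -2 49 -22.9 0 0 0; -3 58 -22.7 0 0 0; -4 67 -22.7 0 0 0; -5 76 -22.9 0 0 0; -6 84 -23.1 0 0 0; -7 90 -23.4 0 0 0; -7 93 -23.8 0 0 0; -7 93 -23.8 0 0 0"

```text
t: 9.57
tool_pos: [0.5474, 0.0111, 0.1482]
tool_rot: [-2.097, -2.33, 0.007]
contact_force: [-3.1, 0.7, 6.3]
opening: 0.0853
```

arm_command --rows "0 0 10 0 0 0; 0 0 23 0 0 0; 0 -30 23 0 0 0; 0 -55 23 0 0 0; 0 -55 23 0 0 0"

```text
t: 10.2
tool_pos: [0.5477, -0.0451, 0.172]
tool_rot: [-2.1, -2.328, 0.006]
contact_force: [-0.8, 0.2, 0.0]
opening: 0.0852
```

```bash
python3 - <<'E'
from h import *
d=cam("wrist");save(d,"w5.png");o=monitor.get_obs();print(o["t"],o["tool_pos"],o["contact_force"]);post(d)
E
```

```text
10.25 [ 0.54761387 -0.04427083  0.17179913] [-0.25915778 -0.30071737 -0.3117911 ]
rows (195, np.int64(99)) (195, np.int64(240)) (355, np.int64(97)) (355, np.int64(238))
axis at S0 [ 0.5416414  -0.00597452  0.045     ] strip y -0.031375634077461266 rel ang 0.026279885089615165
```

View pics/w5.png

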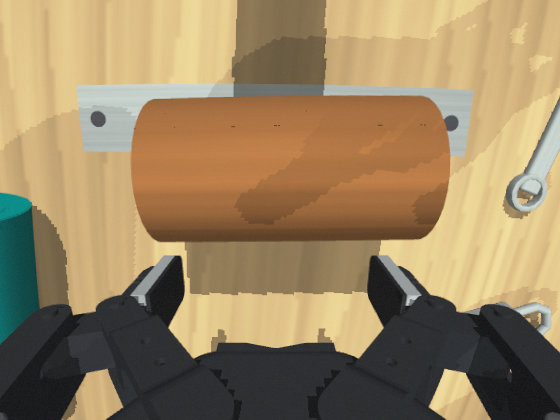

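The post now covers the near half of the strip (rows 99–240), with the screws at (98,119) and (451,123). One more stroke of about 64 mm of finger travel is needed.

arm_command --rows "0 23 -17 0 0 0; 0 23 -23 0 0 0; 0 23 -24 0 0 0; -1 32 -23.5 0 0 0; -2 41 -23.1 0 0 0; -3 50 -22.9 0 0 0; -4 59 -22.9 0 0 0; -5 68 -23.1 0 0 0; -6 77 -23.3 0 0 0; -7 84 -23.6 0 0 0; -7 87 -24 0 0 0; -7 87 -24 0 0 0"

```text
t: 11.75
tool_pos: [0.5406, 0.043, 0.148]
tool_rot: [-2.098, -2.329, 0.006]
contact_force: [-3.7, 0.6, 5.3]
opening: 0.0852
```

arm_command --rows "0 0 10 0 0 0; 0 0 25 0 0 0; 0 -30 45 0 0 0; 0 -70 75 0 0 0; 0 -70 75 0 0 0; 0 -70 75 0 0 0"

```text
t: 12.5
tool_pos: [0.5405, -0.0268, 0.2231]
tool_rot: [-2.099, -2.328, 0.005]
contact_force: [-0.2, -0.9, 1.4]
opening: 0.0856
```

```bash
python3 - <<'E'
from h import *
d=cam("wrist");save(d,"w6.png");o=monitor.get_obs();print(o["t"],o["tool_pos"],o["contact_force"]);post(d)
s=cam("scene");save(s,"s6.png")
d5=cv2.imread("pics/w5.png")
E
```

```text
12.55 [ 0.54016912 -0.02641485  0.22225499] [-0.46839662  0.9981468  -0.6356665 ]
rows (195, np.int64(88)) (195, np.int64(200)) (355, np.int64(86)) (355, np.int64(200))
axis at S0 [0.53795605 0.0255798  0.045     ] strip y 0.00038221494728229576 rel ang 0.025202869546670337
```

View pics/w6.png

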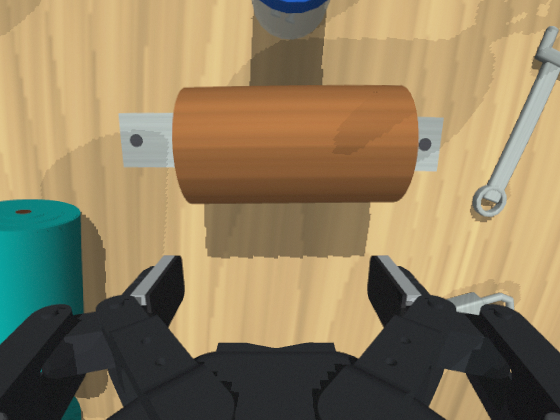

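View pics/s6.png

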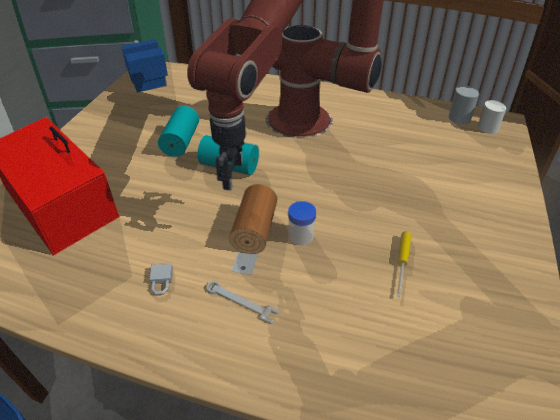

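The post lies over the strip (rows 87–201, columns 173–418), with the screws at (136,140) and (425,144) showing at its ends. The jar, spanner, padlock and screwdriver are where they were. I check the strip against this view, confirm the post is still, and hand in.

```bash
python3 - <<'E'
from h import *
d=cam("wrist");p,dr=post(d)
s=toS(plane(d,[(136,140),(425,144)],0));print("screws strip frame",s)
e=plane(d,[(177,144),(414,144)],.055);c=toS(e).mean(0);print("post x ~",c,"len",np.linalg.norm(e[0]-e[1]))
print("scene face x",toS(plane(cam("scene"),[(250,241)],.045))[0]-[.08,0])
y=toS(p)[0,1]-s[:,1].mean();print("y vs wrist strip",y)
if abs(y)<.008 and abs(c[0])<.04: workorder.finish_job();print("done",monitor.get_obs()["t"])
E
```

```text
rows (195, np.int64(89)) (195, np.int64(202)) (355, np.int64(87)) (355, np.int64(201))
axis at S0 [0.53797963 0.02537586 0.045     ] strip y 0.00017697518235546531 rel ang 0.025293658097693517
screws strip frame [[-0.13539677  0.00130366]
 [ 0.13444146  0.00200011]]
post x ~ [0.01069034 0.00277218] len 0.1789484136313807
scene face x [0.00736842 0.0077267 ]
y vs wrist strip -0.0014749078318284398
the job is handed in; nothing more can be done
the job is handed in; nothing more can be done
```

I rolled the post onto the strip in four strokes with the open fingertips pressed on its top, at about 5–7 N where I read it, then withdrew the fingers and handed in at about 12.6 s. No verdict was reported.

| Last check | Result | Limit |
|---|---|---|
| Post axis from the strip's centre line | about 0–1.5 mm | 15 mm |
| Angle to the strip | about 0.025 rad | 0.17 rad |
| Middle along the strip | about 7–11 mm off | 50 mm |
| Turn (from about 142 mm of rolling, not measured directly) | about 3.1 rad | over 1.9 rad |

- **Stillness:** the post held its place between the last two pictures, to within 0.2 mm.
- **Other objects:** the jar, spanner, screwdriver and padlock looked unmoved in the last pictures, but I did not measure them again.

**Disagreements:**
- The rough lengthwise check in the wrist view gave a post length of 179 mm instead of 160 mm. That lengthwise figure is therefore only good to about a centimetre.
- One hand-picked point on the post's end face in the scene picture put that end about 8 mm off the centre line. That is more than the outline fit showed, but still within the limit.

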